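# Close the battery case and level its board

## Task

Shut the lid of the battery case on the blue board. Then press the board down firmly onto its levelling foot and turn the foot's round ceramic knob until the bubble of the spirit level stands centred between its two lines. Finish while still holding: the gripper keeps the knob gripped and pressed down at the end, so that the foot stands on its pad and the bubble stays centred; leave the cup, the screwdriver and the carton where they are.

Things in the scene. Friction and masses are not known exactly. Their poses are not given: they have to be found in the camera images.
- stand: Fixed steel bracket that carries the blue board's pivot. Origin on the bench under the middle of the board; z up, y along the board from the knob end (-y) to the pivot end (+y), x across it, away from the robot. In these axes (mm) the board lies at x -85..85, y -190..190, top at z 58 when level; pivot axis at y 180, z 49; levelling foot and knob axis at x 0, y -140.
- board: Sky-blue wooden board 170 x 380 x 18 mm. Origin on its pivot axis, axes as the stand's. A hidden spring holds the knob end about 4 mm up (0.012 rad); 2 to 5 N down on the knob brings the foot onto its pad, 10 to 15 N makes it stand firmly. The board carries the case, lid, level and knob.
- lid (a joint): Lid of the white battery case, rad: 0 shut, positive open (starts half open, stays where left, about 0.1 N m of friction). Case 85 x 110 x 50 mm (x, y, z), centred at stand x -20, y 60 mm, its rim 108 mm above the bench. Lid 92 (from hinge to free edge) x 114 x 6 mm, hinged along the case's +x rim, opens upward about the y axis; when shut its free edge points to -x.
- lid_hinge (a point): Middle of the lid's hinge line, 3 mm above the lid's underside; its axes turn with the lid.
- lid_edge (a point): Middle of the lid's free edge, on the lid's upper face.
- level_mark (a point): Middle between the two black lines on top of the spirit level, about 82 mm above the bench. The level is an aluminium bar 32 x 200 x 22 mm fixed along the board's far (+x) edge, its yellow vial 130 x 26 mm on top.
- bubble (a joint): Position of the white bubble (24 mm long) along the vial, m: 0 centred between the lines (which stand 17 mm either side of the middle), positive toward the knob end. It goes to the higher end: 3.5 mm for each 0.001 rad of the board's tilt. About 0.042 while the board is not pressed.
- knob_mid (a point): Centre of the round white ceramic knob of the levelling foot: 40 mm diameter, 34 mm high, axis upright; centre about 92 mm above the bench when the board is level, its underside about 17 mm above the board. Clear all round for 80 mm.
- knob (a joint): Turn of the knob, rad: positive is clockwise seen from above. Clockwise screws the foot down 1.7 mm per rad, raising the board's knob end once the foot stands on its pad: the bubble then moves about 19 mm per rad toward the knob end. The turn needed is 0.6 to 1.4 rad, one way or the other; friction keeps the knob where it is left. With the foot standing on the pad the knob's height does not change as it is turned.
- pad_thin: Fixed steel disc on the bench, 44 mm diameter, 6 mm high; origin at its underside. Lies under the foot or under the middle of the board.
- pad_thick: Fixed steel disc on the bench, 44 mm diameter, 9.4 mm high; the other of the two places.
- cup: Stainless steel cup, 72 mm across, 85 mm high, origin under its base. Bystander.
- screwdriver: Screwdriver lying on the bench. Bystander.
- carton: Cardboard box 70 x 100 x 45 mm, origin under its base. Bystander.

How it is judged:
On the way:
1. the battery case's lid is shut (value of joint lid below 0.05 rad), for 0.2 s.
At the end, for the whole second after the job is handed in: The lid is shut (under 0.05 rad), the bubble is within 5 mm of the middle of its lines, the foot stands on its pad with more than 1 N, and the fingers still hold the knob (more than 2 N) (value of joint lid below 0.05 rad and value of joint bubble between -0.005 and 0.005 m and (contact force between board and pad_thin above 1 N or contact force between board and pad_thick above 1 N) and contact force between the fingers and knob above 2 N); the arm keeps its last pose, push and grip.
It fails at once if the cup, the screwdriver or the carton was moved more than 30 mm (distance of any of cup, screwdriver, carton from where it was at the start of the episode above 0.03 m).
It also fails if it takes over 58 s, if anything falls off the work surface, if the arm or the gripper's body presses on something with over 40 N, if the wrist force passes 120 N, or if a joint passes its speed limit or range.

## Robot

A 6-joint arm with a two-finger parallel gripper is mounted at the origin on the work surface. World frame = base frame: x ahead of the robot, y to its left, z up, the work surface at z = 0. Lengths are in m, angles in rad, forces in N, time in s.
With the tool pointing down it reaches from about 0.375 to 0.9 m from the base axis. Payload 3.1 kg.
Tool frame: the origin (TCP) lies midway between the tips of the shut fingers; the grasp point (between the pads) lies 19 mm behind it; z points along the fingers, y is the line along which they close (so a half turn about z gives the same grasp; the last joint's range is limited). The gripper opens to 85 mm and grips with 20 to 120 N. Pads are 22 mm wide; open, the fingers measure 114 mm over their backs; the gripper's body (76 mm by 85 mm) begins 54 mm behind the grasp point. The pads swing forward as they close: fully open they stand 13 mm farther back than shut.
Start: joints at [1.065, 0.527, 1.433, -0, 1.181, -0.178], TCP at [0.201, 0.592, 0.231] pointing down, gripper open.
Joint ranges: [-3.08, 3.08], [-0.75, 2.2], [0.22, 2.44], [-1.43, 4.57], [0, 2.65], [-2.85, 2.85]. Speed limits (rad/s): [2.79, 2.79, 3.14, 3.14, 3.14, 3.14].

## Interface

Orientations are given as a unit quaternion [x, y, z, w].
In Python, from station import manip gives the robot as it stands. The module is installed in compiled form; this text tells all that it offers.
- The arm moves only by the tool apply_moves, never from a script. Its arguments are lists of equal length, an entry for each row: "claw": the gripper's target within -1 to 1 (fully open at 1, half-way at 0, shut at -1); "travel": the shift along the tool's x, y, z scaled (see below), a list of three; "turn": the turn, a rotation vector about the tool's x, y, z scaled (see below), a list of three. In form: {"claw": [claw, ...], "travel": [[dx, dy, dz], ...], "turn": [[rx, ry, rz], ...]}. A call has 1 to 5 rows; each row is the pose to reach, as a shift and turn from the pose commanded when the call began, along the tool's axes at that moment, turning the shorter way round; what a row does not reach only later rows make up. The controller multiplies each number of a shift by 800 mm and each number of a turn by 180 degrees. A row lasts 1/12 s, in which the tool goes at most 41.7 mm and 7.16 degrees, less where a joint would pass 70% of its speed; a pose out of reach is approached as far as the arm can. A call with a number of a shift or a turn outside -1 to 1 is refused whole. A call with a gripper value outside its range is refused whole. The fingers move at their own pace and stop on an object; "newtons" is the grip in N (left out, the last holds). Time passes only in rows, so rows that repeat a pose let the fingers close. It gives the time, the measured TCP pose, the force, the opening and the grip force at its end, in the units of the state.
- manip.sense(): the state, without advancing time (a new reading comes with each control period).
- manip.snapshot(name): name is "side" or "top" or "wrist"; returns a dict with "pixels" (480x640x3 uint8, red, green, blue), "depth" (480x640 float32, m along the optical axis (not along the pixel's ray), 0 where there is no reading), "intrinsics" (3x3 intrinsics, pixels), "R" (3x3) and "t" (3): a world point X has camera coordinates R X + t. Camera axes: x right, y down, z forward; pixel columns grow to the right and rows downward; lengths in m; the calibration is good to about 2 mm. A picture is of the moment at which its call begins.
- manip.sign_off(): hands the job in; it is judged then, once.
The state is a dict: "t": time; "q": joint angles; "qd": joint speeds; "tau": joint torques, N m; "tcp_pos": TCP position; "tool_rot": TCP orientation; "force": force on the tool from outside, world axes, zero at the start; "ft_torque": the same for the moment, N m; "finger_gap": opening from 0.0 (shut) to 1.0 (fully open); "gripper_force": force on a finger pad.
Only numpy, scipy, OpenCV 4.12 (cv2) and the standard library are available. Lean on these libraries where they do the work, as an engineer would, in place of code of your own. Each camera call takes 0.05 s, during which the arm holds its last target. There are 200 camera calls.

## Working session

There is one attempt and no reset: what is moved stays moved. The work goes in short steps, Python scripts to look and compute and a tool call to move; the robot and the scene stay as the last step left them, time stands still between calls to the robot, and variables do not carry over. Pictures are saved under pics/ and viewed, at most 10 in all, crops included, and the job is handed in when it is done.

Besides the shell and the picture viewer there is one more tool, called after ">>>" as name(argument=value, ...) on one line, values as JSON. apply_moves: Moves the arm, as the interface text tells. Shifts and turns lie within -1 to 1; 1 stands for 800 mm of shift or 180 degrees of turn. Its arguments: {"type":"object","properties":{"claw":{"type":"array","items":{"type":"number"}},"travel":{"type":"array","items":{"type":"array","items":{"type":"number"}}},"turn":{"type":"array","items":{"type":"array","items":{"type":"number"}}},"newtons":{"type":"number"}},"required":["claw","travel","turn"]}

```bash
mkdir -p pics; python3 - <<'E'
from station import manip
import cv2,numpy as np
s=manip.sense();print(s)
for n in("top","side"):
    d=manip.snapshot(n);cv2.imwrite(f"pics/{n}0.png",d["pixels"][:,:,::-1]);np.savez(f"{n}0.npz",**d)
    print(n,d["intrinsics"],d["R"],d["t"])
E
```

```text
{'t': 0.0, 'q': array([ 1.06544908e+00,  5.28507898e-01,  1.43394798e+00, -1.82980778e-05,
        1.18140407e+00, -1.78530073e-01]), 'qd': array([-0.00012538,  0.00150035, -0.00062118, -0.00120374, -0.00048074,
       -0.00235561]), 'tau': array([ 1.32849345e-03, -4.42349160e+01, -1.78025812e+01, -3.73176408e-04,
        8.39707878e-03, -6.94664720e-06]), 'tcp_pos': array([0.20027225, 0.59125758, 0.23029347]), 'tool_rot': array([ 1.62678783e-01,  9.86678432e-01, -1.07085463e-03, -3.72158087e-04]), 'force': array([-0.11158211,  0.71196545, -0.2556772 ]), 'ft_torque': array([ 0.05114755, -0.0109027 , -0.00169697]), 'gripper_force': 0.0, 'finger_gap': 0.9992580902606707}
top [[542.52540887   0.         322.62020764]
 [  0.         542.52540887 243.65961385]
 [  0.           0.           1.        ]] [[ 1.44673097e-02 -9.99895259e-01 -4.08758301e-04]
 [-9.83608935e-01 -1.41581804e-02 -1.79758198e-01]
 [ 1.79733583e-01  3.00267585e-03 -9.83710742e-01]] [0.01231021 0.66188747 1.3350764 ]
side [[591.64650942   0.         317.9969784 ]
 [  0.         591.64650942 241.56534849]
 [  0.           0.           1.        ]] [[ 0.94029492 -0.34027188 -0.00777879]
 [-0.19014661 -0.5062143  -0.84118449]
 [ 0.28229369  0.79244061 -0.54069228]] [-0.61953475  0.22480308  1.10998558]
```

View pics/top0.png

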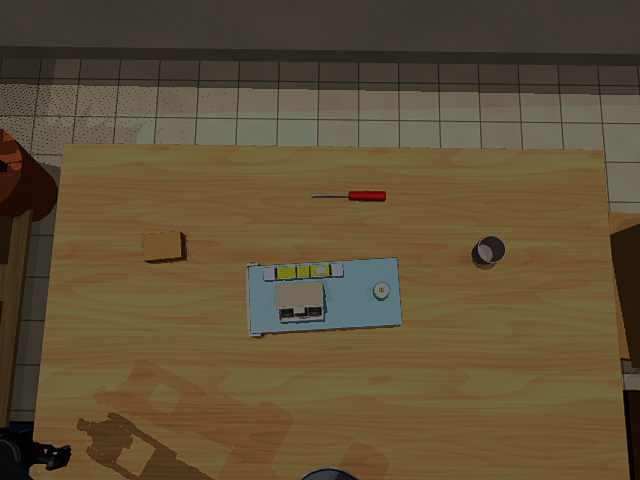

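View pics/side0.png

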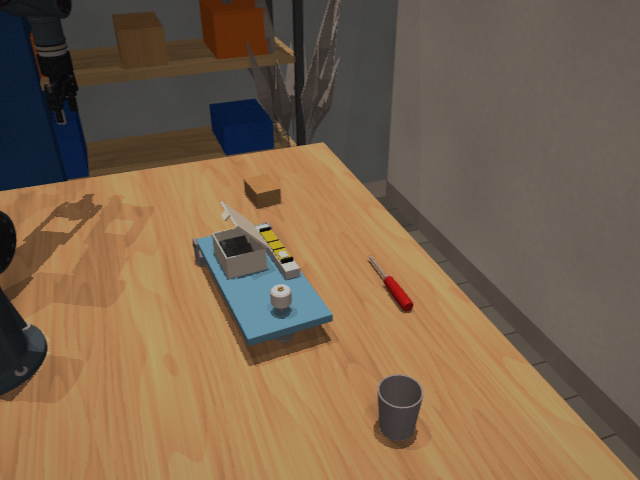

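The top view shows the board with corners near (248,265), (398,258), (401,325) and (250,334). The knob is at (381,290), the half-open lid around (300,293), and the bubble at (321,270). The side view confirms that the lid leans open towards +x. Next I'll locate these in world coordinates.

```bash
cat >h.py <<'E'
import cv2,numpy as np
def ray(d,uv,z):
    uv=np.atleast_2d(uv).astype(float);K,R,t=d["intrinsics"],d["R"],d["t"]
    r=np.c_[uv,np.ones(len(uv))]@np.linalg.inv(K).T@R; c=-R.T@t
    return c+r*((z-c[2])/r[:,2])[:,None]
def cloud(d):
    K,R,t=d["intrinsics"],d["R"],d["t"];v,u=np.mgrid[:480,:640];z=d["depth"]
    p=np.stack([(u-K[0,2])/K[0,0]*z,(v-K[1,2])/K[1,1]*z,z],-1)
    return (p-t)@R
E
python3 - <<'E'
from h import *
d=dict(np.load("top0.npz"));hsv=cv2.cvtColor(d["pixels"],cv2.COLOR_RGB2HSV);P=cloud(d)
m=cv2.inRange(hsv,(90,60,60),(115,255,255));m[:230]=0;m[360:]=0;m[:,:230]=0;m[:,430:]=0
c=np.concatenate([k for k in cv2.findContours(m,0,2)[0] if cv2.contourArea(k)>50])[:,0]
W=ray(d,c,.060);r=cv2.minAreaRect((W[:,:2]*1000).astype(np.float32));print(r,cv2.boxPoints(r))
# knob
sub=P[275:305,365:397].reshape(-1,3);k=sub[(sub[:,2]>.1)];print("knob",len(k),k.mean(0),k.min(0),k.max(0))
# pixels above 0.1
sub=P[255:335,245:350].reshape(-1,3);l=sub[(sub[:,2]>.12)];print("lid",len(l),l.min(0),l.max(0))
cc=l.mean(0);u,s,vt=np.linalg.svd(l-cc);print(cc,s,vt)
# knob by colour
kk=hsv[275:305,365:397];mk=((kk[...,1]<50)&(kk[...,2]>120));v,u=np.nonzero(mk);print(len(u),u.min()+365,u.max()+365,v.min()+275,v.max()+275,ray(d,[u.mean()+365,v.mean()+275],.112))
E
```

```text
((530.394775390625, 16.17755126953125), (168.9960479736328, 378.68121337890625), 4.155323028564453) [[ 432.39914  198.89766]
 [ 459.8386  -178.7881 ]
 [ 628.3904  -166.54256]
 [ 600.9509   211.1432 ]]
knob 215 [ 0.53653654 -0.11789869  0.14954232] [ 0.41090227 -0.14229055  0.10053562] [0.55960554 0.01767124 1.43231373]
lid 1219 [0.41090227 0.01767124 0.12006218] [0.55323484 0.13552978 1.43231373]
[0.51415846 0.07475409 0.19226691] [7.51165691 1.10700542 0.58173736] [[-0.09007577 -0.04681032  0.99483423]
 [ 0.11217399 -0.99301549 -0.03656811]
 [ 0.98959757  0.10830062  0.09469754]]
120 375 387 283 297 [[ 0.54047418 -0.12273993  0.112     ]]
```

```bash
python3 - <<'E'
from h import *
d=dict(np.load("top0.npz"));P=cloud(d)
o=np.array([.5304,.0162,0]);a=np.deg2rad(4.16);R=np.array([[np.cos(a),-np.sin(a),0],[np.sin(a),np.cos(a),0],[0,0,1]])
S=(P[255:335,245:350].reshape(-1,3)-o)@R;l=S[(S[:,2]>.115)&(S[:,2]<.25)&(abs(S[:,1]-.06)<.05)]
x,z=l[:,0]*1000,l[:,2]*1000;b=np.polyfit(z,x,1);print(b,np.degrees(np.arctan2(-1,b[0])));print(np.percentile(x,[1,50,99]),np.percentile(z,[1,50,99]))
i=z.argsort()[::len(z)//12];print(np.c_[x,z,l[:,1]*1000][i].round())
from station import manip
from scipy.spatial.transform import Rotation as Q
print(Q.from_quat(manip.sense()["tool_rot"]).as_matrix().round(3))
E
```

```text
[ -0.93652589 136.695696  ] -133.12267053735306
[-45.75683534  -7.69971726  27.66614421] [115.94679602 155.22709827 184.69999526]
[[-60. 115.  93.]
 [ 19. 123.  57.]
 [ 16. 129.  19.]
 [ 11. 136.  24.]
 [  5. 143.  17.]
 [ -3. 149.  60.]
 [ -7. 155.  32.]
 [-12. 161.  43.]
 [-21. 167.  13.]
 [-46. 173.  59.]
 [-31. 177.  90.]
 [-38. 180.  58.]
 [-35. 186.  74.]]
[[-0.947  0.321 -0.001]
 [ 0.321  0.947 -0.002]
 [ 0.    -0.002 -1.   ]]
```

>>> apply_moves(claw=[-1, -1, -1, -1, -1], travel=[[-0.182, -0.166, 0], [-0.182, -0.166, 0], [-0.182, -0.166, 0], [-0.182, -0.166, 0], [-0.182, -0.166, 0]], turn=[[0, 0, 0], [0, 0, 0], [0, 0, 0], [0, 0, 0], [0, 0, 0]], newtons=30)

```text
t: 0.52
tcp_pos: [0.2963, 0.4165, 0.2309]
tool_rot: [0.163, 0.987, -0.001, -0.0]
force: [-0.3, 0.1, -0.3]
finger_gap: 0.299
gripper_force: 0.0
```

>>> apply_moves(claw=[-1, -1, -1, -1, -1], travel=[[-0.182, -0.166, 0], [-0.182, -0.166, 0], [-0.182, -0.166, 0], [-0.182, -0.166, 0], [-0.182, -0.166, 0]], turn=[[0, 0, 0], [0, 0, 0], [0, 0, 0], [0, 0, 0], [0, 0, 0]])

```text
t: 0.93
tcp_pos: [0.392, 0.2442, 0.2312]
tool_rot: [0.163, 0.987, -0.0, 0.0]
force: [-0.3, 0.5, -0.7]
finger_gap: -0.001
gripper_force: 0.0
```

>>> apply_moves(claw=[-1, -1, -1, -1, -1], travel=[[-0.182, -0.166, 0], [-0.182, -0.166, 0], [-0.182, -0.166, 0], [-0.182, -0.166, 0], [-0.182, -0.166, 0]], turn=[[0, 0, 0], [0, 0, 0], [0, 0, 0], [0, 0, 0], [0, 0, 0]])

```text
t: 1.35
tcp_pos: [0.4879, 0.0713, 0.2312]
tool_rot: [0.164, 0.987, -0.0, 0.0]
force: [1.0, 0.3, 0.4]
finger_gap: -0.001
gripper_force: 0.0
```

>>> apply_moves(claw=[-1, -1, -1, -1, -1], travel=[[0, 0, 0.03], [0, 0, 0.055], [0, 0, 0.08], [0, 0, 0.105], [0, 0, 0.125]], turn=[[0, 0, 0], [0, 0, 0], [0, 0, 0], [0, 0, 0], [0, 0, 0]])

```text
t: 1.77
tcp_pos: [0.4854, 0.0742, 0.13]
tool_rot: [0.163, 0.987, -0.0, -0.001]
force: [-1.3, -0.5, 2.3]
finger_gap: 0.004
gripper_force: 0.8
```

>>> apply_moves(claw=[-1, -1, -1, -1, -1], travel=[[0, 0, 0.004], [0, 0, 0.008], [0, 0, 0.011], [0, 0, 0.013], [0, 0, 0.013]], turn=[[0, 0, 0], [0, 0, 0], [0, 0, 0], [0, 0, 0], [0, 0, 0]])

```text
t: 2.18
tcp_pos: [0.4868, 0.0744, 0.1214]
tool_rot: [0.163, 0.987, 0.0, 0.001]
force: [0.4, -0.5, 1.0]
finger_gap: -0.001
gripper_force: 0.0
```

>>> apply_moves(claw=[-1, -1, -1, -1, -1], travel=[[0, 0, 0.003], [0, 0, 0.006], [0, 0, 0.008], [0, 0, 0.01], [0, 0, 0.01]], turn=[[0, 0, 0], [0, 0, 0], [0, 0, 0], [0, 0, 0], [0, 0, 0]])

```text
t: 2.6
tcp_pos: [0.4867, 0.0737, 0.114]
tool_rot: [0.162, 0.987, -0.001, 0.001]
force: [-2.8, -2.6, 13.7]
finger_gap: -0.004
gripper_force: 6.5
```

>>> apply_moves(claw=[-1, -1, -1, -1, -1], travel=[[0, 0, -0.05], [0, 0, -0.1], [-0.03, -0.045, -0.1], [-0.06, -0.09, -0.1], [-0.09, -0.135, -0.1]], turn=[[0, 0, 0], [0, 0, 0], [0, 0, 0], [0, 0, 0], [0, 0, 0]])

```text
t: 3.02
tcp_pos: [0.5196, -0.0472, 0.1942]
tool_rot: [0.161, 0.987, -0.0, 0.002]
force: [0.4, 0.3, -1.3]
finger_gap: -0.001
gripper_force: 0.0
```

>>> apply_moves(claw=[1, 1, 1, 1, 1], travel=[[-0.03, -0.04, 0], [-0.053, -0.077, 0], [-0.053, -0.077, 0], [-0.053, -0.077, 0], [-0.053, -0.077, 0]], turn=[[0, 0, 0], [0, 0, 0], [0, 0, 0], [0, 0, 0], [0, 0, 0]])

```text
t: 3.43
tcp_pos: [0.5383, -0.1179, 0.1925]
tool_rot: [0.163, 0.987, 0.0, -0.001]
force: [0.1, 0.7, 0.6]
finger_gap: 0.712
gripper_force: 0.0
```

```bash
python3 - <<'E'
from station import manip
from h import *
for n in("top","wrist"):
    d=manip.snapshot(n);np.savez(n+"1.npz",**d)
    if n=="top": t=cv2.resize(d["pixels"][235:345,230:420],None,fx=2,fy=2)
    else: w=cv2.resize(d["pixels"],(400,300))
h=np.zeros((520,400,3),np.uint8);h[:220,:380]=t;h[220:]=w
cv2.imwrite("pics/c1.png",h[:,:,::-1]);s=manip.sense();print(s["tcp_pos"],s["finger_gap"],s["force"])
E
```

```text
[ 0.53825497 -0.11683024  0.19265158] 0.8745324509892991 [ 0.24303826  0.22472482 -0.2120548 ]
```

View pics/c1.png

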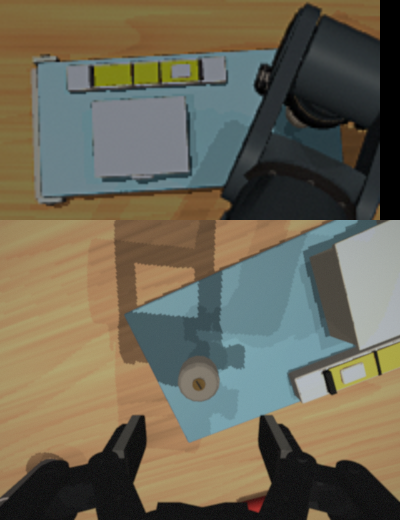

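The lid looks shut. In the top view the bubble is visible at about (181,71) in the crop, and in the wrist view the knob is at about (199,380). I'll get the knob position from the wrist view.

```bash
python3 - <<'E'
from h import *
d=dict(np.load("wrist1.npz"));g=cv2.cvtColor(d["pixels"],cv2.COLOR_RGB2GRAY)
hsv=cv2.cvtColor(d["pixels"],cv2.COLOR_RGB2HSV)
m=((hsv[...,1]<75)|(hsv[...,0]<40)).astype(np.uint8);m[:205]=0;m[305:]=0;m[:,:265]=0;m[:,370:]=0
m=cv2.morphologyEx(m,cv2.MORPH_OPEN,np.ones((7,7)))
c=max(cv2.findContours(m,0,2)[0],key=cv2.contourArea);e=cv2.minEnclosingCircle(c);print(e,cv2.boundingRect(c))
P=cloud(d);s=P[215:300,275:365].reshape(-1,3);k=s[(s[:,2]>.1)&(s[:,2]<.13)];print(len(k),k.mean(0),k.min(0),k.max(0))
for z in(.112,):print(ray(d,e[0],z), ray(d,[318,253+.0],z))
E
```

```text
((301.5, 262.5), 55.26763153076172) (265, 215, 89, 90)
3505 [ 0.53775927 -0.12063509  0.1120712 ] [ 0.52025332 -0.14085414  0.10000291] [ 0.5599442  -0.10194288  0.11654084]
[[ 0.53810926 -0.13076289  0.112     ]] [[ 0.53563482 -0.11974914  0.112     ]]
```

>>> apply_moves(claw=[1, 1, 1, 1, 1], travel=[[-0.0035, -0.0055, 0], [-0.0035, -0.0055, 0.04], [-0.0035, -0.0055, 0.08], [-0.0035, -0.0055, 0.12], [-0.0035, -0.0055, 0.149]], turn=[[0, 0, 0], [0, 0, 0], [0, 0, 0], [0, 0, 0], [0, 0, 0]])

```text
t: 3.95
tcp_pos: [0.5395, -0.1221, 0.0719]
tool_rot: [0.162, 0.987, 0.0, -0.001]
force: [0.6, 0.3, -0.8]
finger_gap: 1.0
gripper_force: 0.0
```

>>> apply_moves(claw=[-1, -1, -1, -1, -1], travel=[[0, 0, 0], [0, 0, 0], [0, 0, 0], [0, 0, 0], [0, 0, 0]], turn=[[0, 0, 0], [0, 0, 0], [0, 0, 0], [0, 0, 0], [0, 0, 0]], newtons=80)

```text
t: 4.37
tcp_pos: [0.5419, -0.1229, 0.0758]
tool_rot: [0.163, 0.987, 0.0, 0.002]
force: [2.0, 3.9, 3.1]
finger_gap: 0.441
gripper_force: 80.2
```

>>> apply_moves(claw=[-1, -1, -1, -1, -1], travel=[[0, 0, 0], [0, 0, 0], [0, 0, 0], [0, 0, 0], [0, 0, 0]], turn=[[0, 0, 0], [0, 0, 0], [0, 0, 0], [0, 0, 0], [0, 0, 0]])

```text
t: 4.78
tcp_pos: [0.5419, -0.1229, 0.0754]
tool_rot: [0.163, 0.987, 0.0, 0.002]
force: [2.4, 5.1, 2.1]
finger_gap: 0.445
gripper_force: 80.2
```

>>> apply_moves(claw=[-1, -1, -1, -1, -1], travel=[[0, 0, 0.002], [0, 0, 0.004], [0, 0, 0.006], [0, 0, 0.006], [0, 0, 0.006]], turn=[[0, 0, 0], [0, 0, 0], [0, 0, 0], [0, 0, 0], [0, 0, 0]])

```text
t: 5.2
tcp_pos: [0.542, -0.1231, 0.0708]
tool_rot: [0.163, 0.987, 0.0, 0.002]
force: [2.7, 5.6, 4.7]
finger_gap: 0.447
gripper_force: 80.5
```

>>> apply_moves(claw=[-1, -1, -1, -1, -1], travel=[[0, 0, 0.002], [0, 0, 0.004], [0, 0, 0.005], [0, 0, 0.005], [0, 0, 0.005]], turn=[[0, 0, 0], [0, 0, 0], [0, 0, 0], [0, 0, 0], [0, 0, 0]])

```text
t: 5.62
tcp_pos: [0.5422, -0.1231, 0.0697]
tool_rot: [0.163, 0.987, -0.0, 0.003]
force: [-1.8, 4.7, 24.0]
finger_gap: 0.45
gripper_force: 82.8
```

```bash
cat >>h.py <<'E'
def bub(name=None):
    from station import manip
    d=manip.snapshot("top");o=np.array([.5304,.0162,0]);a=np.deg2rad(4.16)
    R=np.array([[np.cos(a),-np.sin(a),0],[np.sin(a),np.cos(a),0],[0,0,1]])
    # resample level top on the plane z=.082 : rows along stand x 50..90, cols stand y -60..160, 4 px/mm
    X,Y=np.meshgrid(np.arange(-60,200,.25),np.arange(50,90,.25));S=np.stack([Y/1e3,X/1e3,0*X],-1)@R.T+o;S[...,2]=.082
    c=S@d["R"].T+d["t"];uv=c@d["intrinsics"].T;uv=(uv[...,:2]/uv[...,2:]).astype(np.float32)
    im=cv2.remap(d["pixels"],uv[...,0],uv[...,1],cv2.INTER_LINEAR)
    if name:cv2.imwrite(name,im[:,:,::-1])
    s=manip.sense();print(s["tcp_pos"].round(4),s["force"].round(1),s["q"][5])
    return im
E
python3 - <<'E'
from h import *
bub("pics/b1.png")
E
```

```text
[ 0.5422 -0.1232  0.0697] [-2.   7.1 23.8] -1.6701802561520727
```

View pics/b1.png

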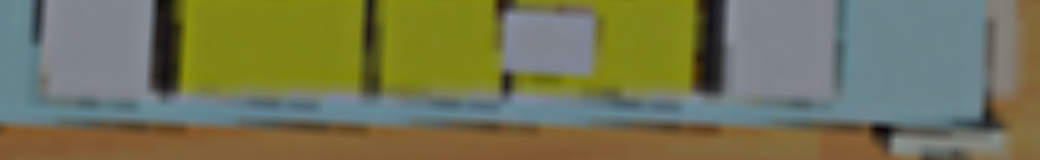

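The foot is pressed firmly. The bubble is at px 550 and the lines at 371 and 507 (4 px/mm), so it sits about 28 mm towards the pivot. That needs roughly 1.4 rad clockwise (+tool z). I'll ease the push slightly and turn in steps.

>>> apply_moves(claw=[-1, -1, -1, -1, -1], travel=[[0, 0, -0.001], [0, 0, -0.001], [0, 0, -0.001], [0, 0, -0.001], [0, 0, -0.001]], turn=[[0, 0, 0.033], [0, 0, 0.067], [0, 0, 0.1], [0, 0, 0.133], [0, 0, 0.167]])

```text
t: 6.08
tcp_pos: [0.5419, -0.1235, 0.0698]
tool_rot: [0.415, 0.91, 0.0, 0.002]
force: [-1.8, 4.0, 19.3]
finger_gap: 0.446
gripper_force: 82.1
```

```bash
python3 - <<'E'
from h import *
im=bub("pics/b2.png")
h=cv2.cvtColor(im,cv2.COLOR_RGB2HSV)[20:70];m=(h[...,1]<80)&(h[...,2]>90);c=m.mean(0);u=np.where(c[165:690]>.5)[0]+165;print(u.min(),u.max(),u.mean())
E
```

```text
[ 0.5419 -0.1235  0.0698] [-2.3  5.1 20.1] -1.1364233806020196
461 553 507.0
```

>>> apply_moves(claw=[-1, -1, -1, -1, -1], travel=[[0, 0, 0], [0, 0, 0], [0, 0, 0], [0, 0, 0], [0, 0, 0]], turn=[[0, 0, 0.033], [0, 0, 0.067], [0, 0, 0.1], [0, 0, 0.133], [0, 0, 0.167]])

```text
t: 6.55
tcp_pos: [0.5414, -0.1235, 0.0697]
tool_rot: [0.637, 0.771, 0.001, 0.002]
force: [-2.6, 4.7, 20.6]
finger_gap: 0.445
gripper_force: 82.1
```

>>> apply_moves(claw=[-1, -1, -1, -1, -1], travel=[[0, 0, 0], [0, 0, 0], [0, 0, 0], [0, 0, 0], [0, 0, 0]], turn=[[0, 0, 0.033], [0, 0, 0.067], [0, 0, 0.1], [0, 0, 0.105], [0, 0, 0.105]])

```text
t: 6.97
tcp_pos: [0.5412, -0.1234, 0.0698]
tool_rot: [0.753, 0.658, 0.001, 0.001]
force: [-3.3, 4.2, 19.4]
finger_gap: 0.445
gripper_force: 82.1
```

```bash
python3 - <<'E'
from h import *
im=bub("pics/b3.png")
h=cv2.cvtColor(im,cv2.COLOR_RGB2HSV)[20:70];m=(h[...,1]<80)&(h[...,2]>90);c=m.mean(0);u=np.where(c[165:690]>.5)[0]+165;print(u.min(),u.max(),u.mean())
E
```

```text
[ 0.5411 -0.1234  0.0697] [-3.5  3.9 20.8] -0.2908005994410087
401 492 446.5
```

View pics/b3.png

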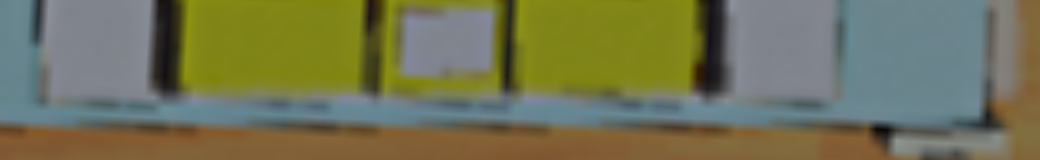

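The bubble is at 446 and the lines' midpoint is about 440, so it is 1.6 mm off. I'll make a small trim, then check the lid.

>>> apply_moves(claw=[-1, -1, -1, -1, -1], travel=[[0, 0, 0], [0, 0, 0], [0, 0, 0], [0, 0, 0], [0, 0, 0]], turn=[[0, 0, 0.015], [0, 0, 0.026], [0, 0, 0.026], [0, 0, 0.026], [0, 0, 0.026]])

```text
t: 7.43
tcp_pos: [0.5411, -0.1233, 0.0697]
tool_rot: [0.779, 0.626, 0.001, 0.001]
force: [-2.7, 4.4, 20.6]
finger_gap: 0.448
gripper_force: 82.1
```

```bash
python3 - <<'E'
from h import *
from station import manip
im=bub("pics/b4.png")
h=cv2.cvtColor(im,cv2.COLOR_RGB2HSV)[20:70];m=(h[...,1]<80)&(h[...,2]>90);c=m.mean(0);u=np.where(c[165:690]>.5)[0]+165;u=u[(u>385)&(u<500)];print(u.min(),u.max(),u.mean())
d=manip.snapshot("top");P=cloud(d);o=np.array([.5304,.0162,0]);a=np.deg2rad(4.16);R=np.array([[np.cos(a),-np.sin(a),0],[np.sin(a),np.cos(a),0],[0,0,1]])
S=(P[255:335,245:350].reshape(-1,3)-o)@R*1e3;l=S[(S[:,2]>100)&(S[:,2]<150)&(abs(S[:,1]-60)<50)&(S[:,0]>-65)&(S[:,0]<18)]
print(len(l),np.linalg.lstsq(np.c_[l[:,:2],np.ones(len(l))],l[:,2],rcond=None)[0],l[:,2].min(),l[:,2].max())
d=manip.snapshot("side");cv2.imwrite("pics/s4.png",cv2.resize(d["pixels"][160:360,170:350],None,fx=3,fy=3)[:,:,::-1])
E
```

```text
[ 0.5411 -0.1233  0.0697] [-3.2  4.4 21.2] -0.20917507681057815
393 485 439.0
132 [ 1.16047568e-02 -7.26621733e-03  1.14162034e+02] 106.89065055210988 120.2170429638672
```

View pics/s4.png

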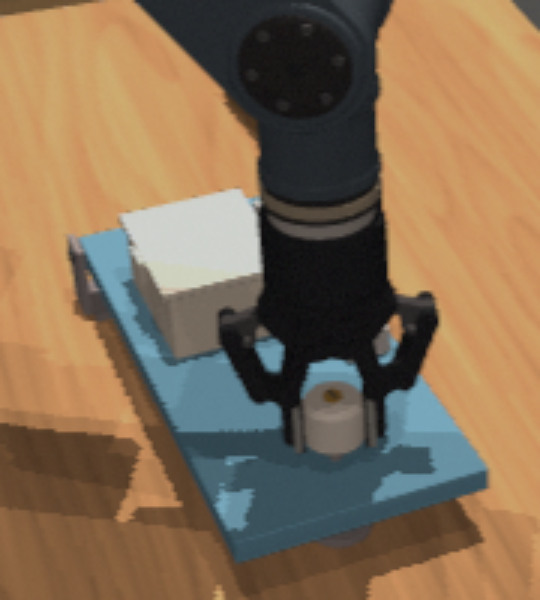

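The side view shows the knob gripped squarely at about (333,420) and the lid lying flat on the case at about (195,235). The lid slope measures 0.012 rad, and the bubble is at 439, within 0.3 mm of the middle. Handing in.

```bash
python3 -c "
from station import manip
print(manip.sign_off())"
```

```text
the job is handed in; nothing more can be done
None
```

I shut the lid and turned the knob until the bubble was centred within about 0.3 mm, then handed the job in with the knob still gripped (82 N) and pressed down (about 21 N); the hand-in call gave no verdict.

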